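# Put the ultrasonic probes and reference blocks back in their fitted cases

## Robot

A 6-joint arm with a two-finger parallel gripper is mounted at the origin on the work surface. World frame = base frame: x ahead of the robot, y to its left, z up, the work surface at z = 0. Lengths are in mm, angles in rad, forces in N, time in s.
With the tool pointing down it reaches from about 350 to 775 mm from the base axis. Payload 7.3 kg.
Tool frame: the origin (TCP) lies at the centre of the arm's flange, where the gripper is bolted on; the fingertips stand 178 mm ahead of it and the grasp point (between the pads) lies 159 mm ahead of it; z points along the fingers, y is the direction in which the jaws open and shut (so a half turn about z gives the same grasp; the last joint's range is limited). The gripper opens to 92 mm and grips with 3 to 60 N. Pads are 19 mm wide; open, the fingers measure 130 mm over their backs; the gripper's body (75 mm by 190 mm) begins 47 mm behind the grasp point.
Start: joints at [-1.315, 0.342, 1.524, -0, 1.275, -0.146], TCP at [205.334, -483.183, 404.741] pointing down, gripper open.
Joint ranges: [-2.53, 2.53], [-0.77, 2.02], [0.04, 2.7], [-1, 4.14], [0.28, 2.66], [-3.11, 3.11]. Speed limits (rad/s): [2.57, 2.57, 3.14, 3.14, 3.14, 3.14].

## Interface

Orientations are given as [roll, pitch, yaw] about the fixed x, y, z axes, in that order (R = Rz(yaw) Ry(pitch) Rx(roll)).
In Python, from plant import get_obs, capture, close_job gives the robot as it stands. The module is installed in compiled form; this text tells all that it offers.
- The arm moves only by the shell command python3 -m pendant 'ROWS'. ROWS is JSON, a list of rows, each a list of 3 entries, a list of its own where there are three numbers: the shift along the tool's x, y, z in m, then the turn, a rotation vector about the tool's x, y, z in rad, then the finger opening in m, from 0 to 0.0918. In form: [[[tx, ty, tz], [wx, wy, wz], fingers], ...]. A call has 1 to 10 rows; each row is the pose to reach, as a shift and turn from the pose commanded when the call began, along the tool's axes at that moment; what a row does not reach only later rows make up. A row lasts 1/12 s, in which the tool goes at most 41.7 mm and 7.16 degrees, less where a joint would pass 70% of its speed; a pose out of reach is approached as far as the arm can. A call with a gripper value outside its range is refused whole. The fingers move at their own pace and stop on an object; the grip force is fixed at half the most. Time passes only in rows, so rows that repeat a pose let the fingers close. It gives the time, the measured TCP pose, the force and the opening at its end, in the units of the state.
- get_obs(): the state, without advancing time (a new reading comes with each control period).
- capture(name): name is "side" or "top"; returns a dict with "color" (384x512x3 uint8, red, green, blue), "mtx" (3x3 intrinsics, pixels), "rvec" (rotation vector, rad) and "tvec" (3), from world to camera coordinates, as OpenCV has them. Camera axes: x right, y down, z forward; pixel columns grow to the right and rows downward; lengths in mm; the calibration is good to about 2 mm. A picture is of the moment at which its call begins. There is no depth.
- close_job(): hands the job in, once; it reports no verdict.
The state is a dict: "time": time; "joint_positions": joint angles; "dq": joint speeds; "tau": joint torques, N m; "tool_pos": TCP position; "tcp_rot": TCP orientation; "contact_force": force on the tool from outside, world axes, zero at the start; "moment": the same for the moment, N m; "grip_width": finger opening in mm.
Only numpy, scipy, OpenCV 4.12 (cv2) and the standard library are available. Lean on these libraries where they do the work, as an engineer would, in place of code of your own. Each camera call takes 0.05 s, during which the arm holds its last target. There are 200 camera calls.

## Task

The inspection is finished: put the angle block, the step block, the round probe and the array probe each back in its own open case, the one whose foam cut-out has its outline, upright and right down on the yellow floor of the cut-out. Set them down gently, never dropping them, and do not knock over or shift the couplant bottle or the tape roll.

Things in the scene. Friction and masses are not known exactly. Their poses are not given: they have to be found in the camera images.
- angle_block: Steel calibration block lying flat, 25 mm thick; from above a rounded wedge 75 x 43 mm with engraved marks. Its parallel straight edges run along x at y = -21.5 (x -35.5 to +39.5) and y = +21.5 mm (x -13.5 to +13.5): grip across y at the origin, 43 mm. Big 50 mm arc at the +x end, narrow end at -x. Origin: on the underside, midway between those edges; z up. 0.5 kg.
- step_block: Copper-coloured metal staircase block, 80 mm long (x), 25 mm wide (y): four steps each 20 mm long, 10, 20, 30 and 40 mm high from the -x to the +x end. Origin: centre of its 80 x 25 mm underside; z up. Its centre of mass is at x = +10 mm, the middle of the 30 mm high step: grip it there, across y. 0.36 kg.
- round_probe: Round steel ultrasonic probe standing on its face: body 36 mm in diameter and 34 mm high with a blue band, then a black shoulder up to 40 mm and a thin brass connector (11 mm in diameter) up to 50 mm. Origin: centre of the underside; z up. 0.13 kg.
- array_probe: Phased-array probe: amber wedge 60 mm long (x), 32 mm wide (y), 38 mm high at its -x end falling to 6 mm at +x, with a black, orange-banded probe head, also 32 mm wide, on its slope; highest corner 52 mm up near x = +2 mm. Grip its flat sides (y = -16 and +16 mm) at x about 0. Origin: centre of the 60 x 32 mm underside; z up. 0.12 kg.
- angle_block_case: Fixed open grey case 118 (x) x 88 (y) mm, rim 25 mm high, charcoal foam to 24 mm with a cut-out 10 mm deep; its yellow floor is 14 mm above the bench. Cut-out: the angle block's outline, 7 mm larger all round; the block lies with origin over origin and its +x (big arc) along the case's +x, not end for end. Beside it, dark finger notches 24 mm wide, 5 mm deep, out to y = +37 and -37 mm. Origin: centre of underside; z up.
- step_block_case: Fixed open grey case 118 (x) x 88 (y) mm, rim 25 mm high, charcoal foam to 24 mm with a cut-out 10 mm deep; its yellow floor is 14 mm above the bench. Cut-out: long narrow rectangle 94 (x) x 39 (y) mm, centred, for the step block, either way round. Beside it, dark finger notches 44 mm wide, 5 mm deep, out to y = +37 and -37 mm. Origin: centre of underside; z up.
- round_probe_case: Fixed open grey case 118 (x) x 88 (y) mm, rim 25 mm high, charcoal foam to 24 mm with a cut-out 10 mm deep; its yellow floor is 14 mm above the bench. Cut-out: round, 50 mm in diameter, centred, for the round probe. Beside it, dark finger notches 26 mm wide, 5 mm deep, out to y = +37 and -37 mm. Origin: centre of underside; z up.
- array_probe_case: Fixed open grey case 118 (x) x 88 (y) mm, rim 25 mm high, charcoal foam to 24 mm with a cut-out 10 mm deep; its yellow floor is 14 mm above the bench. Cut-out: shorter, wider rectangle 74 (x) x 46 (y) mm, centred, for the array probe, either way round. Beside it, dark finger notches 36 mm wide, 5 mm deep, out to y = +37 and -37 mm. Origin: centre of underside; z up.
- couplant_bottle: Bystander: upright loose squeeze bottle of blue gel, 44 mm in diameter, 132 mm high with its red nozzle, 0.16 kg. Origin: centre of the underside.
- tape_roll: Bystander: small loose green roll of tape lying flat, 60 mm in diameter, 19 mm high. Origin: centre of the underside.
Mind the look-alikes: they are no part of the job. Of the things that look like the step_block, the largest one is meant. What is shaped like the step_block_case but green is not meant.

How it is judged:
By the outcome, as a careful person would: the job done as asked, in the order asked, and still so for the second after the job is handed in, with the robot touching nothing.
It also fails if it takes over 115 s, if anything falls off the work surface, if the arm or the gripper's body presses on something with over 40 N, if the wrist force passes 120 N, or if a joint passes its speed limit or range.

## Working session

There is one attempt and no reset: what is moved stays moved. The work goes in short steps, Python scripts to look and compute and a shell command to move; the robot and the scene stay as the last step left them, time stands still between calls to the robot, and variables do not carry over. Pictures are saved under pics/ and viewed, about 12 in all and at most 16, crops included, and the job is handed in when it is done.

```bash
mkdir -p pics
python3 - <<'E'
from plant import get_obs,capture
import cv2
for n in("top","side"):
    c=capture(n); cv2.imwrite(f"pics/{n}0.png",cv2.resize(c["color"][:,:,::-1],(800,600),interpolation=cv2.INTER_CUBIC)); print(n,c["mtx"].round(1).tolist(),c["rvec"],c["tvec"])
print(get_obs())
E
```

```text
top [[469.7, 0.0, 265.7], [0.0, 469.7, 195.4], [0.0, 0.0, 1.0]] [ 2.082672   -2.14453426  0.19144465] [  -8.80547996  464.35951471 1333.88899813]
side [[477.6, 0.0, 257.3], [0.0, 477.6, 189.8], [0.0, 0.0, 1.0]] [ 2.45097109 -0.2117997   0.09257455] [-484.07693593   29.59809645 1293.62187992]
{'time': 0.1, 'joint_positions': array([-1.31503591e+00,  3.42666857e-01,  1.52490226e+00, -1.32596944e-05,
        1.27540381e+00, -1.45974544e-01]), 'dq': array([ 0.0012033 , -0.0009382 , -0.00068092,  0.00093134, -0.0010008 ,
       -0.00032493]), 'tau': array([ 1.34532656e-03, -4.32002413e+01, -2.44695532e+01,  7.18681561e-02,
        5.26840962e-02, -4.20580682e-05]), 'tool_pos': array([ 205.28556963, -483.07807588,  404.11383558]), 'tcp_rot': array([-3.14022521e+00, -1.88225662e-04,  4.01738702e-01]), 'contact_force': array([ 0.54407799, -0.50400203,  0.77038362]), 'moment': array([ 0.00894214,  0.00070016, -0.00805433]), 'grip_width': 92.2733910835157}
```

View pics/top0.png

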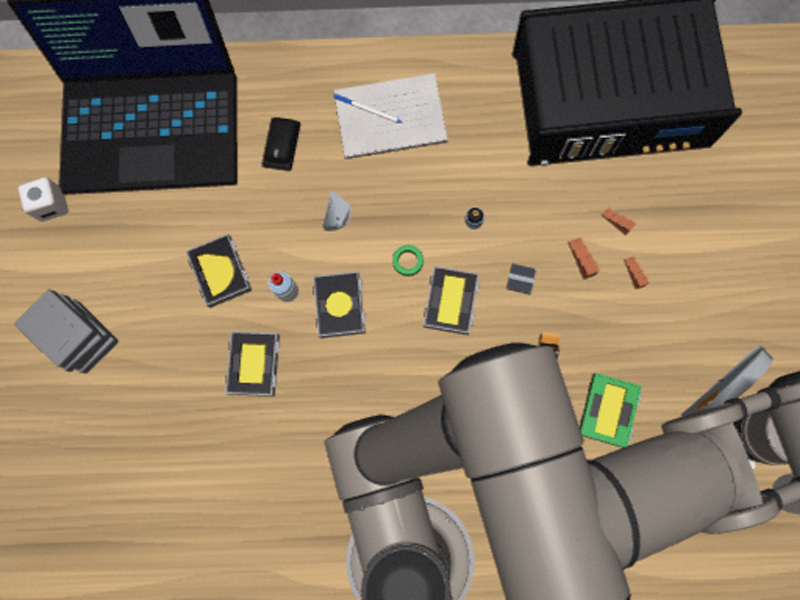

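View pics/side0.png

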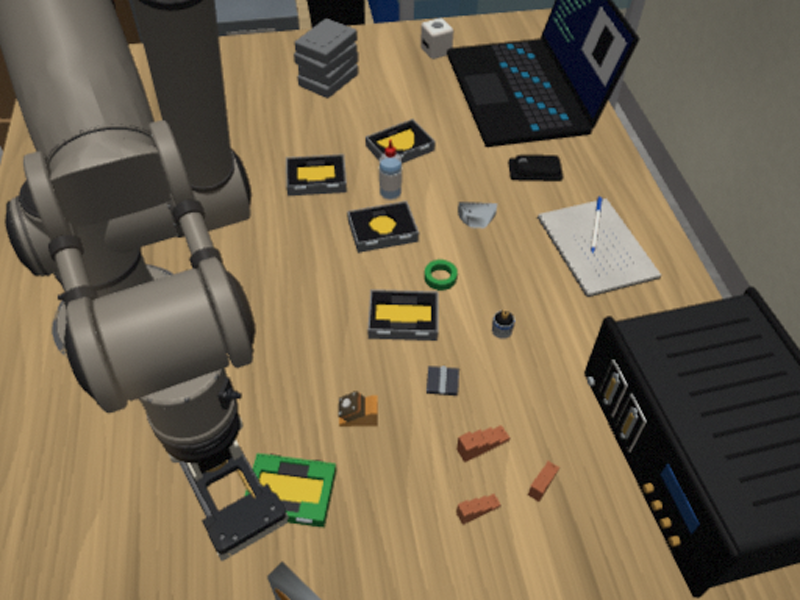

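The top view shows the angle block at (337,211), round probe (475,216), largest step block (583,257) and tape (408,260). The bottle is at (282,285). The cases are angle (218,270), round (339,304), step (451,300) and array (253,364). The array probe is mostly hidden by the arm in the top view, but is at (357,408) in the side view. I'll fit silhouette models to both views.

```bash
cat > vis.py <<'E'
import numpy as np,cv2
from plant import capture,get_obs
from scipy.optimize import minimize
SS=4
def prism(poly,z0,z1): return np.array([[x,y,z] for x,y in poly for z in(z0,z1)],float)
def rect(a,b,c=0): return [(c-a/2,-b/2),(c+a/2,-b/2),(c+a/2,b/2),(c-a/2,b/2)]
circ=lambda d:[(d/2*np.cos(t),d/2*np.sin(t)) for t in np.linspace(0,2*np.pi,40)]
a0=np.array([-10.5,-22.4]);ang=np.linspace(0.018,1.07,12)
AB=[(-35.5,-21.5),(39.5,-21.5)]+[tuple(a0+50*np.array([np.cos(t),np.sin(t)])) for t in ang]+[(13.5,21.5),(-13.5,21.5)]
def grow(p,d):
    im=np.zeros((1600,1600),np.uint8);cv2.fillPoly(im,[np.int32(np.array(p)*10+800)],255)
    im=cv2.dilate(im,cv2.getStructuringElement(cv2.MORPH_ELLIPSE,(20*d+1,)*2))
    return (cv2.findContours(im,0,2)[0][0][:,0]-800)/10.
arr=np.array([(x,y,z) for y in(-16,16) for x,z in((-30,0),(30,0),(30,6),(-30,38))],float)
MOD={'angle_block':[prism(AB,0,25)],
'step_block':[prism(rect(20,25,c),0,h) for c,h in((-30,10),(-10,20),(10,30),(30,40))],
'round_probe':[prism(circ(36),0,34),prism(circ(30),34,40),prism(circ(11),40,50)]}
CUT={'angle_case':grow(AB,7),'step_case':np.array(rect(94,39)),'round_case':np.array(circ(50)),'array_case':np.array(rect(74,46))}
def shot(n):
    c=capture(n);c['hsv']=cv2.cvtColor(c['color'],cv2.COLOR_RGB2HSV);c['name']=n;return c
def proj(c,P): return cv2.projectPoints(np.asarray(P,float).reshape(-1,3),c['rvec'],c['tvec'],c['mtx'],None)[0][:,0]
def back(c,uv,z):
    R=cv2.Rodrigues(c['rvec'])[0];C=-R.T@c['tvec'].ravel();d=R.T@np.linalg.inv(c['mtx'])@[uv[0],uv[1],1];return C+d*(z-C[2])/d[2]
def world(P,p):
    c,s=np.cos(p[2]),np.sin(p[2]);P=np.asarray(P,float);return np.c_[P[:,0]*c-P[:,1]*s+p[0],P[:,0]*s+P[:,1]*c+p[1],P[:,2]]
def mask(c,kind):
    h,s,v=[c['hsv'][...,i].astype(int) for i in range(3)]
    if kind=='yellow': m=(h>=22)&(h<=33)&(s>150)
    elif kind=='copper': m=((h<=11)|(h>170))&(s>85)
    else: m=(s<70)|(v<60)
    return m.astype(np.uint8)
def fill(c,pts,o):
    im=np.zeros((90*SS,90*SS),np.uint8)
    q=((pts-o+.5)*SS-.5)
    cv2.fillPoly(im,[np.int32(np.round(q*16))],1,shift=4);return im
def fit(name,shots,guess,kind,yaws):
    data=[]
    for c in shots:
        o=np.round(proj(c,[[guess[0],guess[1],15]])[0])-45
        M=np.zeros((90,90),np.uint8);y,x=int(o[1]),int(o[0]);src=mask(c,kind)[max(y,0):y+90,max(x,0):x+90]
        M[max(-y,0):max(-y,0)+src.shape[0],max(-x,0):max(-x,0)+src.shape[1]]=src
        n,l,st,ce=cv2.connectedComponentsWithStats(M);
        k=min((k for k in range(1,n) if st[k,4]>25),key=lambda k:np.hypot(*(ce[k]-45))-.01*st[k,4]);M=(l==k).astype(np.uint8)
        if kind=='grey': M=cv2.fillPoly(M,cv2.findContours(M,0,2)[0],1)
        data.append((c,o,cv2.GaussianBlur(cv2.resize(M,None,fx=SS,fy=SS,interpolation=0).astype(float),(0,0),3)))
    def sil(c,o,p):
        if name in CUT:
            q=CUT[name];w=lambda z:fill(c,proj(c,world(np.c_[q,np.full(len(q),z)],p)),o)
            return w(14)&w(24)
        im=0
        for P in MOD[name]: im=im|fill(c,cv2.convexHull(proj(c,world(P,p)).astype(np.float32))[:,0],o)
        return im
    def cost(p):
        return sum(np.abs(cv2.GaussianBlur(sil(c,o,p).astype(float),(0,0),3)-M).sum()/M.sum() for c,o,M in data)/len(data)
    res=[]
    for y in yaws:
        r=minimize(cost,[*guess[:2],y],method='Nelder-Mead',options=dict(initial_simplex=np.array([*guess[:2],y])+np.array([[0,0,0],[15,0,0],[0,15,0],[0,0,.4]]),xatol=.05,fatol=1e-4));res.append((r.fun,*r.x))
    res.sort();return res
E
cat > m1.py <<'E'
from vis import *
T,S=shot('top'),shot('side');px=lambda u,v:back(T,(u*.64,v*.64),15)
Y4=[0,.8,1.57,2.36,3.14,-.8,-1.57,-2.36]
G={'angle_case':((218,272),'yellow',Y4),'round_case':((339,304),'yellow',[0]),'step_case':((451,300),'yellow',[0,1.57]),'array_case':((253,364),'yellow',[0,1.57]),
'angle_block':((337,211),'grey',Y4),'round_probe':((475,216),'grey',[0]),'step_block':((583,257),'copper',Y4)}
for k,(uv,kind,Y) in G.items():
    g=px(*uv)
    for s in ([T,S],[T],[S]):
        r=fit(k,s,g,kind,Y if len(s)==2 else [best[0][3]])
        if len(s)==2: best=r
        print(k,''.join(c['name'][0] for c in s),[tuple(np.round(q,2)) for q in r[:2 if len(s)==2 else 1]])
for n,z in (((408,260),19),((287,296),0)): print(n,px(*n) if z==0 else back(T,(n[0]*.64,n[1]*.64),z))
print('bottle side base',back(S,(390*.64,196*.64),0),'array side',back(S,(357*.64,415*.64),10))
E
time python3 m1.py
```

```text
angle_case ts [(np.float64(0.16), np.float64(552.67), np.float64(361.09), np.float64(3.53)), (np.float64(0.16), np.float64(552.66), np.float64(361.04), np.float64(3.53))]
angle_case t [(np.float64(0.05), np.float64(552.74), np.float64(360.86), np.float64(3.52))]
angle_case s [(np.float64(0.25), np.float64(551.78), np.float64(362.07), np.float64(3.52))]
round_case ts [(np.float64(0.14), np.float64(477.56), np.float64(125.92), np.float64(0.0))]
round_case t [(np.float64(0.04), np.float64(477.85), np.float64(126.55), np.float64(0.14))]
round_case s [(np.float64(0.21), np.float64(476.78), np.float64(124.48), np.float64(0.0))]
step_case ts [(np.float64(0.14), np.float64(477.35), np.float64(-90.43), np.float64(-0.19)), (np.float64(0.14), np.float64(478.52), np.float64(-90.66), np.float64(2.98))]
step_case t [(np.float64(0.08), np.float64(479.98), np.float64(-89.62), np.float64(-0.2))]
step_case s [(np.float64(0.14), np.float64(476.45), np.float64(-91.98), np.float64(-0.24))]
array_case ts [(np.float64(0.12), np.float64(367.11), np.float64(291.14), np.float64(-0.05)), (np.float64(0.14), np.
[... 798 characters left out ...]
s [(np.float64(0.34), np.float64(639.18), np.float64(-143.04), np.float64(0.63))]
step_block ts [(np.float64(0.13), np.float64(556.08), np.float64(-349.73), np.float64(3.47)), (np.float64(0.14), np.float64(555.53), np.float64(-349.53), np.float64(-2.8))]
step_block t [(np.float64(0.13), np.float64(557.74), np.float64(-348.91), np.float64(3.44))]
step_block s [(np.float64(0.12), np.float64(554.32), np.float64(-349.94), np.float64(3.49))]
(408, 260) [558.80309106 -10.59330655  19.        ]
(287, 296) [495.62711836 224.87971526  15.        ]
bottle side base [506.11874091 215.87650706   0.        ] array side [ 371.74097112 -273.22245378   10.        ]
real	0m38.422s
user	0m36.728s
sys	0m0.709s
```

Run:
```python
from vis import *
S,T=shot('side'),shot('top')
a=cv2.resize(S['color'][235:290,200:260],(600,550),interpolation=2);b=cv2.resize(S['color'][105:155,225:335],None,fx=5,fy=5,interpolation=2)
cv2.imwrite('pics/arr.png',a[:,:,::-1])
```

```text
(no output)
```

View pics/arr.png

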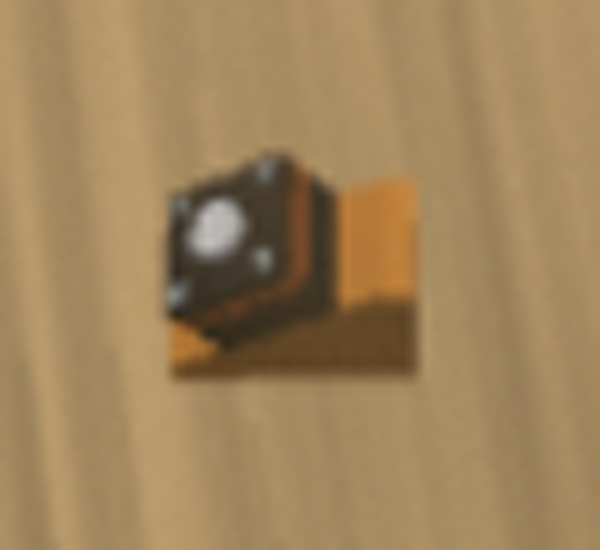

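The two views agree within about 3 mm. The crop shows the array probe with its low end toward +x and its near bottom edge from (170,378) to (415,378). Now a small calculator for the moves.

```bash
cat > go.py <<'E'
import sys,numpy as np
from plant import get_obs
from scipy.spatial.transform import Rotation as R
o=get_obs();x,y,z,yaw=map(float,sys.argv[1:5])
A=R.from_euler('xyz',o['tcp_rot']);B=R.from_euler('xyz',[np.pi,0,yaw])
print('t',round(o['time'],1),'shift m',(A.inv().apply(np.array([x,y,z])-o['tool_pos'])/1e3).round(4),'turn',(A.inv()*B).as_rotvec().round(4),'q',o['joint_positions'].round(2))
E
python3 go.py 664.5 124.5 300 -0.21
python3 - <<'E'
from vis import *
S=shot('side');a=back(S,(216.5,272.5),0);b=back(S,(241.3,272.5),0);print(a,b,np.hypot(*(b-a)[:2]))
y=np.arctan2(*(b-a)[1::-1]);m=(a+b)/2;print('array',m[0]-16*np.sin(y),m[1]+16*np.cos(y),y)
E
```

```text
t 0.3 shift m [ 0.6602 -0.3796  0.1047] turn [-4.000e-04  1.000e-04  6.118e-01] q [-1.31  0.34  1.52  0.    1.28 -0.15]
[ 340.89154081 -281.47181146    0.        ] [ 400.25352119 -291.65111585    0.        ] 60.22842313132166
array 373.2767171960258 -270.7916387651253 -0.16982679373418524
```

```bash
python3 -m pendant '[[[0.66,-0.38,0.105],[0,0,0.612],0.0918],[[0.66,-0.38,0.105],[0,0,0.612],0.0918],[[0.66,-0.38,0.105],[0,0,0.612],0.0918],[[0.66,-0.38,0.105],[0,0,0.612],0.0918],[[0.66,-0.38,0.105],[0,0,0.612],0.0918],[[0.66,-0.38,0.105],[0,0,0.612],0.0918],[[0.66,-0.38,0.105],[0,0,0.612],0.0918],[[0.66,-0.38,0.105],[0,0,0.612],0.0918],[[0.66,-0.38,0.105],[0,0,0.612],0.0918],[[0.66,-0.38,0.105],[0,0,0.612],0.0918]]'; python3 go.py 664.5 124.5 300 -0.21
```

```text
time: 1.18
tool_pos: [444.8, -165.9, 350.1]
tcp_rot: [3.141, -0.001, -0.21]
contact_force: [0.8, -1.1, 0.9]
grip_width: 91.5
t 1.2 shift m [ 0.1542 -0.3298  0.0501] turn [ 0.0003 -0.0006 -0.0004] q [-0.52  0.31  1.74 -0.    1.09  1.26]
```

```bash
python3 -m pendant '[[[0.154,-0.33,0.05],[0,0,0],0.0918],[[0.154,-0.33,0.05],[0,0,0],0.0918],[[0.154,-0.33,0.05],[0,0,0],0.0918],[[0.154,-0.33,0.05],[0,0,0],0.0918],[[0.154,-0.33,0.05],[0,0,0],0.0918],[[0.154,-0.33,0.05],[0,0,0],0.0918],[[0.154,-0.33,0.05],[0,0,0],0.0918],[[0.154,-0.33,0.05],[0,0,0],0.0918],[[0.154,-0.33,0.05],[0,0,0],0.0918],[[0.154,-0.33,0.05],[0,0,0],0.0918]]'; python3 go.py 664.5 124.5 190.5 -0.21
python3 - <<'E'
from vis import *
MOD['array_probe']=[arr,np.array([(x,y,z) for y in(-16,16) for x,z in((2,52),(-14,30))],float)]
T=shot('top');cv2.imwrite('pics/t1.png',cv2.resize(T['color'][100:300],(800,312),interpolation=2)[...,::-1])
u=np.int32(proj(T,[[373,-271,20]])[0]);cv2.imwrite('pics/a1.png',cv2.resize(T['color'][u[1]-25:u[1]+25,u[0]-30:u[0]+30],(600,500),interpolation=2)[...,::-1]);print(u)
E
```

```text
time: 2.02
tool_pos: [665.2, 128.2, 297.9]
tcp_rot: [-3.14, 0.001, -0.206]
contact_force: [-1.6, -0.7, -0.5]
grip_width: 91.6
t 2.0 shift m [1.000e-04 3.900e-03 1.074e-01] turn [-0.0017  0.0005  0.0044] q [0.08 0.71 1.2  0.   1.24 1.85]
[351 224]
```

View pics/a1.png

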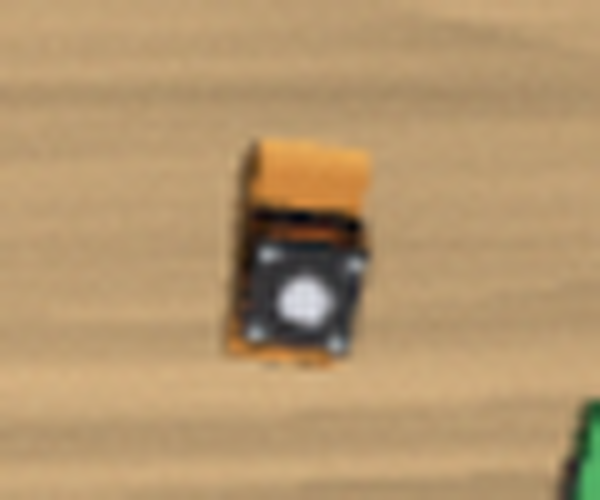

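View pics/t1.png

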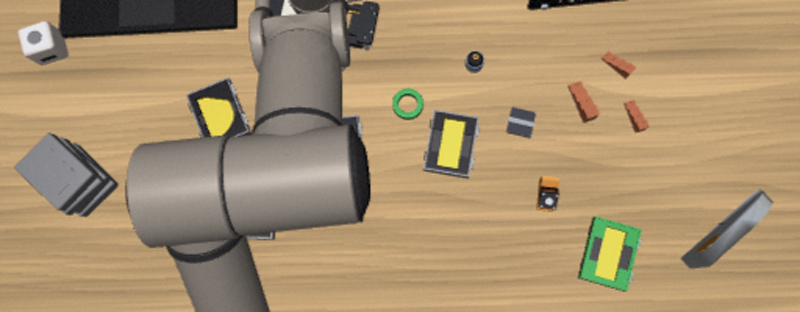

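The crop confirms the array probe: low end toward the top (+x), wedge corners at about (258,145) and (370,152), matching (373,-271, yaw -0.17). The wide view shows the arm over the angle block, everything else undisturbed.

```bash
python3 -m pendant '[[[0,0.001,0.03],[0,0,0.002],0.0918],[[0,0.002,0.06],[0,0,0.004],0.0918],[[0,0.002,0.08],[0,0,0.004],0.0918],[[0,0.002,0.08],[0,0,0.004],0.0918],[[0,0.002,0.08],[0,0,0.004],0.0918],[[0,0.002,0.08],[0,0,0.004],0.0918]]'; python3 go.py 664.5 124.5 190.5 -0.21
python3 - <<'E'
from vis import *
S=shot('side');u=np.int32(proj(S,[[664,125,60]])[0]);cv2.imwrite('pics/s1.png',cv2.resize(S['color'][u[1]-50:u[1]+50,u[0]-60:u[0]+60],(720,600),interpolation=2)[...,::-1])
E
```

```text
time: 2.57
tool_pos: [663.6, 120.4, 222.0]
tcp_rot: [-3.141, -0.002, -0.215]
contact_force: [0.6, -0.8, 0.1]
grip_width: 91.6
t 2.6 shift m [-0.     -0.0042  0.0315] turn [-0.0005 -0.0025 -0.0048] q [ 0.07  0.78  1.28 -0.    1.08  1.85]
```

View pics/s1.png

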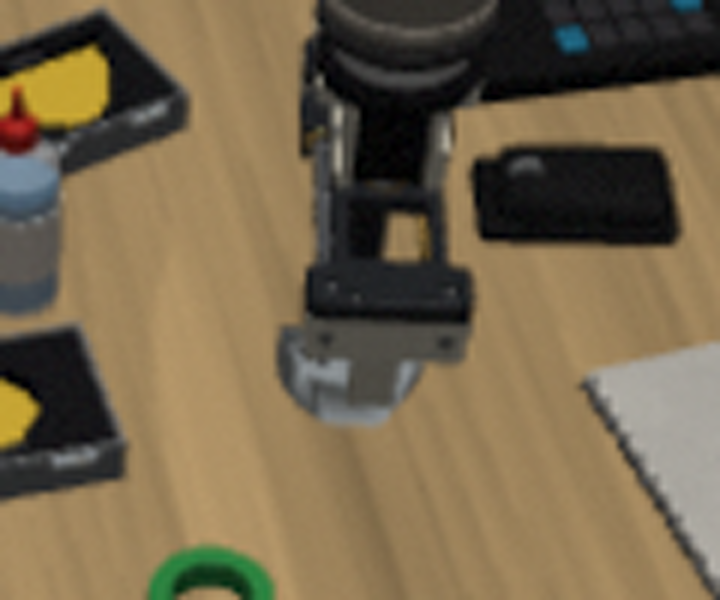

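The gripper straddles the block, front finger clear of its near side. Going down and closing.

```bash
python3 -m pendant '[[[0,-0.002,0.015],[0,0,-0.004],0.0918],[[0,-0.002,0.0315],[0,0,-0.004],0.0918],[[0,-0.002,0.0315],[0,0,-0.004],0.0918],[[0,-0.002,0.0315],[0,0,-0.004],0.0918],[[0,-0.002,0.0315],[0,0,-0.004],0.0918]]'; python3 go.py 664.5 124.5 190.5 -0.21
```

```text
time: 3.03
tool_pos: [664.0, 122.8, 190.6]
tcp_rot: [-3.141, -0.003, -0.21]
contact_force: [-0.2, -0.3, 0.4]
grip_width: 91.6
t 3.0 shift m [ 0.0001 -0.0018  0.0001] turn [-0.0006 -0.0026 -0.0003] q [ 0.07  0.82  1.3  -0.    1.02  1.85]
```

```bash
python3 -m pendant '[[[0,-0.0015,0],[0,0,0],0.03],[[0,-0.0015,0],[0,0,0],0.03],[[0,-0.0015,0],[0,0,0],0.03],[[0,-0.0015,0],[0,0,0],0.03],[[0,-0.0015,0],[0,0,0],0.03],[[0,-0.0015,0],[0,0,0],0.03],[[0,-0.0015,0],[0,0,0],0.03],[[0,-0.0015,0],[0,0,0],0.03]]'; python3 -m pendant '[[[0,0,0],[0,0,0],0.03],[[0,0,0],[0,0,0],0.03],[[0,0,-0.03],[0,0,0],0.03],[[0,0,-0.07],[0,0,0],0.03],[[0,0,-0.11],[0,0,0],0.03],[[0,0,-0.15],[0,0,0],0.03],[[0,0,-0.15],[0,0,0],0.03],[[0,0,-0.15],[0,0,0],0.03],[[0,0,-0.15],[0,0,0],0.03]]'; python3 go.py 552.7 361 340 0.385
```

```text
time: 3.7
tool_pos: [663.8, 124.2, 188.6]
tcp_rot: [3.141, 0.0, -0.21]
contact_force: [0.7, -3.6, 0.2]
grip_width: 43.4
time: 4.45
tool_pos: [663.2, 124.3, 336.6]
tcp_rot: [3.14, 0.004, -0.21]
contact_force: [-0.8, 0.8, -6.7]
grip_width: 42.5
t 4.5 shift m [-0.1574 -0.2084 -0.003 ] turn [-0.      0.0038 -0.5952] q [ 0.07  0.67  1.16 -0.    1.32  1.85]
```

```bash
python3 -m pendant '[[[-0.157,-0.208,0],[0,0.003,-0.595],0.03],[[-0.157,-0.208,0],[0,0.003,-0.595],0.03],[[-0.157,-0.208,0],[0,0.003,-0.595],0.03],[[-0.157,-0.208,0],[0,0.003,-0.595],0.03],[[-0.157,-0.208,0],[0,0.003,-0.595],0.03],[[-0.157,-0.208,0],[0,0.003,-0.595],0.03],[[-0.157,-0.208,0],[0,0.003,-0.595],0.03],[[-0.157,-0.208,0],[0,0.003,-0.595],0.03],[[-0.157,-0.208,0],[0,0.003,-0.595],0.03],[[-0.157,-0.208,0],[0,0.003,-0.595],0.03]]'; python3 go.py 552.7 361 225 0.385
```

```text
time: 5.28
tool_pos: [554.0, 359.5, 336.6]
tcp_rot: [3.14, 0.001, 0.384]
contact_force: [0.2, 0.5, -5.9]
grip_width: 42.7
t 5.3 shift m [-0.0006 -0.0021  0.1116] turn [ 0.0019  0.0007 -0.0011] q [ 0.46  0.65  1.21 -0.    1.29  1.65]
```

```bash
python3 -m pendant '[[[0,-0.001,0.03],[0,0,0],0.03],[[-0.0005,-0.001,0.065],[0,0,0],0.03],[[-0.0005,-0.001,0.095],[0,0,0],0.03],[[-0.0005,-0.001,0.110],[0,0,0],0.03],[[-0.0005,-0.001,0.1116],[0,0,0],0.03],[[-0.0005,-0.001,0.1116],[0,0,0],0.03],[[-0.0005,-0.001,0.1116],[0,0,0],0.03]]'; python3 go.py 552.7 361 203 0.385
python3 - <<'E'
from vis import *
T=shot('top');S=shot('side');I=[]
for c in(T,S):
    u=np.int32(proj(c,[[552,361,30]])[0]);a,b=max(u[0]-40,0),max(u[1]-40,0);I.append(cv2.resize(c['color'][b:b+80,a:a+80],(400,400),interpolation=2))
cv2.imwrite('pics/p1.png',np.hstack(I)[...,::-1])
E
```

```text
time: 5.87
tool_pos: [554.3, 360.6, 228.2]
tcp_rot: [3.141, -0.005, 0.383]
contact_force: [0.2, 0.3, -4.6]
grip_width: 42.6
t 5.9 shift m [-0.0014 -0.001   0.0252] turn [ 0.0009 -0.0049 -0.0017] q [ 0.46  0.75  1.32 -0.    1.06  1.65]
```

View pics/p1.png

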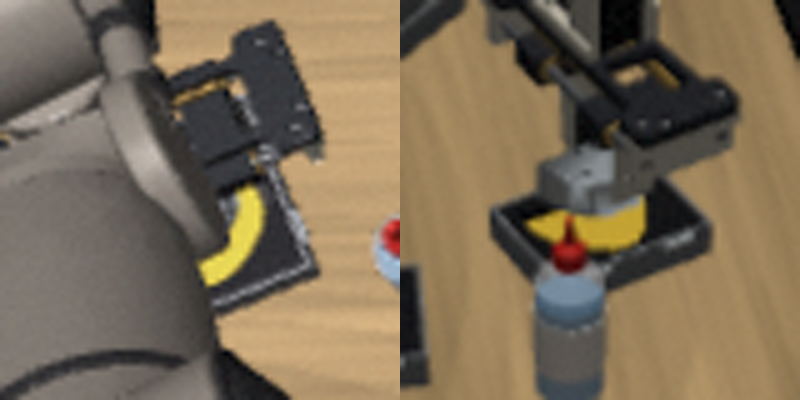

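The block hangs over the matching cut-out, arc to arc (yellow crescent at (240,235) in the left half), bottle well clear. Lowering.

```bash
python3 -m pendant '[[[-0.0012,-0.0005,0.006],[0,-0.002,0],0.03],[[-0.0012,-0.0005,0.012],[0,-0.002,0],0.03],[[-0.0012,-0.0005,0.017],[0,-0.002,0],0.03],[[-0.0012,-0.0005,0.020],[0,-0.002,0],0.03],[[-0.0012,-0.0005,0.0215],[0,-0.002,0],0.03],[[-0.0012,-0.0005,0.0215],[0,-0.002,0],0.03],[[-0.0012,-0.0005,0.0215],[0,-0.002,0],0.03]]'; python3 -m pendant '[[[0,0,0.001],[0,0,0],0.03],[[0,0,0.002],[0,0,0],0.03],[[0,0,0.002],[0,0,0],0.03],[[0,0,0.002],[0,0,0],0.03]]';python3 go.py 552.7 361 202.6 0.385
```

```text
time: 6.55
tool_pos: [551.9, 361.4, 205.4]
tcp_rot: [3.141, -0.001, 0.385]
contact_force: [0.2, -0.1, -5.2]
grip_width: 42.6
time: 6.88
tool_pos: [551.9, 361.3, 203.6]
tcp_rot: [3.141, -0.001, 0.385]
contact_force: [-0.2, 0.8, -5.7]
grip_width: 42.9
t 6.9 shift m [0.0006 0.0006 0.001 ] turn [ 0.0009 -0.0008 -0.0002] q [ 0.46  0.78  1.34 -0.    1.02  1.65]
```

```bash
for i in 1 2; do python3 -m pendant '[[[0,0,0.0007],[0,0,0],0.03],[[0,0,0.0007],[0,0,0],0.03],[[0,0,0.0007],[0,0,0],0.03]]' | grep -E "pos|force"; done
```

```text
tool_pos: [551.9, 361.3, 202.8]
contact_force: [1.2, 0.2, -4.6]
tool_pos: [551.9, 361.3, 202.6]
contact_force: [-0.7, -0.5, 0.2]
```

Contact: the weight is now carried by the floor. I'll open only slightly first, since the tips are near rim level, then lift and open.

```bash
python3 -m pendant '[[[0,0,0],[0,0,0],0.047],[[0,0,0],[0,0,0],0.047],[[0,0,0],[0,0,0],0.047],[[0,0,-0.003],[0,0,0],0.047],[[0,0,-0.006],[0,0,0],0.055],[[0,0,-0.02],[0,0,0],0.065],[[0,0,-0.05],[0,0,0],0.0918],[[0,0,-0.09],[0,0,0],0.0918],[[0,0,-0.13],[0,0,0],0.0918],[[0,0,-0.16],[0,0,0],0.0918]]';python3 go.py 546.5 -352.7 360 0.328
```

```text
time: 8.22
tool_pos: [551.8, 361.4, 366.3]
tcp_rot: [3.141, -0.005, 0.385]
contact_force: [0.5, 0.2, 0.3]
grip_width: 82.2
t 8.2 shift m [-0.273   0.6599  0.0054] turn [ 0.0005 -0.005   0.0568] q [ 0.46  0.62  1.17 -0.    1.35  1.65]
```

```bash
python3 -m pendant '[[[-0.273,0.66,0.005],[0,-0.004,0.057],0.0918],[[-0.273,0.66,0.005],[0,-0.004,0.057],0.0918],[[-0.273,0.66,0.005],[0,-0.004,0.057],0.0918],[[-0.273,0.66,0.005],[0,-0.004,0.057],0.0918],[[-0.273,0.66,0.005],[0,-0.004,0.057],0.0918],[[-0.273,0.66,0.005],[0,-0.004,0.057],0.0918],[[-0.273,0.66,0.005],[0,-0.004,0.057],0.0918],[[-0.273,0.66,0.005],[0,-0.004,0.057],0.0918],[[-0.273,0.66,0.005],[0,-0.004,0.057],0.0918],[[-0.273,0.66,0.005],[0,-0.004,0.057],0.0918]]';python3 go.py 546.5 -352.7 250 0.328
```

```text
time: 9.05
tool_pos: [548.2, -57.2, 360.2]
tcp_rot: [3.14, 0.002, 0.328]
contact_force: [1.3, -0.4, 0.0]
grip_width: 91.6
t 9.1 shift m [-0.0966  0.279   0.1109] turn [ 0.0017  0.002  -0.0001] q [-0.24  0.43  1.52 -0.    1.19  1.  ]
```

```bash
python3 -m pendant '[[[-0.097,0.279,0.05],[0,0,0],0.0918],[[-0.097,0.279,0.05],[0,0,0],0.0918],[[-0.097,0.279,0.05],[0,0,0],0.0918],[[-0.097,0.279,0.05],[0,0,0],0.0918],[[-0.097,0.279,0.05],[0,0,0],0.0918],[[-0.097,0.279,0.05],[0,0,0],0.0918],[[-0.097,0.279,0.05],[0,0,0],0.0918],[[-0.097,0.279,0.08],[0,0,0],0.0918],[[-0.097,0.279,0.11],[0,0,0],0.0918],[[-0.097,0.279,0.11],[0,0,0],0.0918]]';python3 go.py 546.5 -352.7 190 0.328
python3 - <<'E'
from vis import *
S=shot('side');T=shot('top');I=[]
for c,p in((S,[546,-350,40]),(T,[552.7,361,20])):
    u=np.int32(proj(c,[p])[0]);a,b=max(u[0]-40,0),max(u[1]-40,0);I.append(cv2.resize(c['color'][b:b+80,a:a+80],(400,400),interpolation=2))
cv2.imwrite('pics/p2.png',np.hstack(I)[...,::-1])
E
```

```text
time: 9.88
tool_pos: [544.4, -351.0, 244.1]
tcp_rot: [-3.134, 0.009, 0.326]
contact_force: [-1.0, 2.3, -1.4]
grip_width: 91.5
t 9.9 shift m [0.0019 0.0027 0.054 ] turn [-0.008   0.0087 -0.0023] q [-0.69  0.72  1.35 -0.    1.09  0.56]
```

View pics/p2.png

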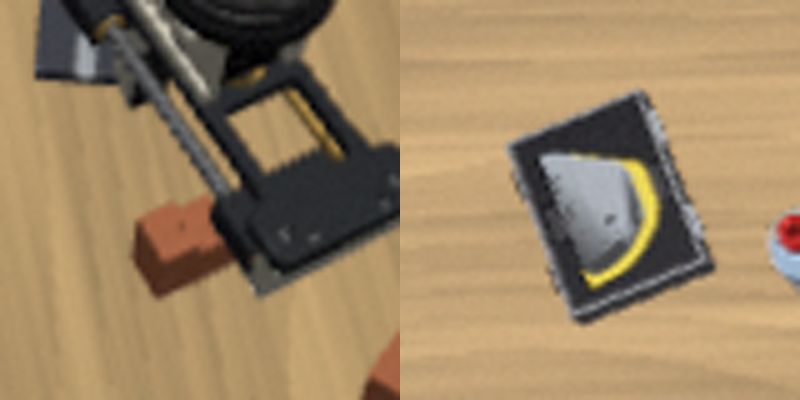

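The angle block sits in its cut-out with the arc matching (right half, around (600,215)). On the left, the gripper is above the step block, tall end at left. Going down.

```bash
python3 -m pendant '[[[0,0,0.02],[0,0,0],0.0918],[[0,0,0.04],[0,0,0],0.0918],[[0,0,0.053],[0,0,0],0.0918],[[0,0,0.056],[0,0,0],0.0918],[[0,0,0.056],[0,0,0],0.0918],[[0,0,0.056],[0,0,0],0.0918]]';python3 go.py 546.5 -352.7 190 0.328
```

```text
time: 10.48
tool_pos: [546.8, -351.0, 195.7]
tcp_rot: [3.139, 0.002, 0.328]
contact_force: [-0.4, -0.3, 0.4]
grip_width: 91.8
t 10.5 shift m [-0.0008  0.0015  0.0057] turn [0.003  0.0019 0.0003] q [-0.69  0.78  1.38 -0.    0.98  0.56]
```

Run:
```python
from vis import *
S=shot('side');T=shot('top');u=np.int32(proj(S,[[546,-350,40]])[0]);cv2.imwrite('pics/p3.png',cv2.resize(S['color'][u[1]-40:u[1]+40,u[0]-40:u[0]+40],(500,500),interpolation=2)[...,::-1])
MOD['angle_block']=[prism(AB,14,39)];MOD['ab2']=[prism(AB,20,45)]
for k in('angle_block','ab2'):
    for s in([T,S],[T]):
        try: print(k,np.round(fit(k,s,[552.7,361],'grey',[3.53])[0],2))
        except Exception as e: print(e)
```

```text
angle_block [  0.83 556.15 358.93   3.15]
angle_block [  0.73 563.98 366.61   3.07]
ab2 [  0.83 534.36 352.07   2.47]
ab2 [  0.72 557.35 373.77   3.27]
```

View pics/p3.png

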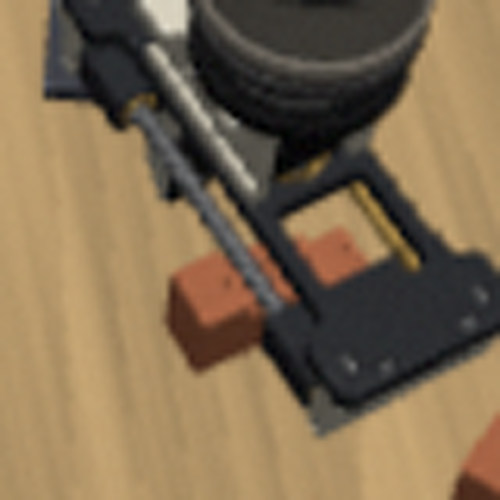

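The step block lies between the jaws, gripped region behind the tall step. (The grey fit is useless in the grey case, so I'll ignore it.) Finishing descent and closing.

```bash
python3 -m pendant '[[[0,0.001,0.0055],[0,0,0],0.0918],[[0,0.001,0.0055],[0,0,0],0.0918],[[0,0.001,0.0055],[0,0,0],0.012],[[0,0.001,0.0055],[0,0,0],0.012],[[0,0.001,0.0055],[0,0,0],0.012],[[0,0.001,0.0055],[0,0,0],0.012],[[0,0.001,0.0055],[0,0,0],0.012],[[0,0.001,0.0055],[0,0,0],0.012],[[0,0.001,0.0055],[0,0,0],0.012],[[0,0.001,0.0055],[0,0,0],0.012]]';python3 -m pendant '[[[0,0,0],[0,0,0],0.012],[[0,0,0],[0,0,0],0.012],[[0,0,0],[0,0,0],0.012],[[0,0,0],[0,0,0],0.012],[[0,0,-0.03],[0,0,0],0.012],[[0,0,-0.06],[0,0,0],0.012],[[0,0,-0.09],[0,0,0],0.012],[[0,0,-0.12],[0,0,0],0.012],[[0,0,-0.12],[0,0,0],0.012],[[0,0,-0.12],[0,0,0],0.012]]'
```

```text
time: 11.42
tool_pos: [546.5, -351.9, 188.6]
tcp_rot: [3.141, 0.003, 0.328]
contact_force: [-0.2, 0.6, 0.4]
grip_width: 43.1
time: 12.25
tool_pos: [546.9, -351.7, 309.7]
tcp_rot: [3.138, 0.002, 0.328]
contact_force: [-1.5, 0.2, -4.6]
grip_width: 24.5
```

```bash
python3 go.py 468.5 -89 290 -0.2
```

```text
t 12.2 shift m [ 0.0104 -0.274   0.0188] turn [0.0037 0.0008 0.5279] q [-0.69  0.65  1.28 -0.    1.21  0.56]
```

```bash
python3 -m pendant '[[[0.01,-0.274,0.0],[0.002,0,0.528],0.012],[[0.01,-0.274,0.0],[0.002,0,0.528],0.012],[[0.01,-0.274,0.0],[0.002,0,0.528],0.012],[[0.01,-0.274,0.0],[0.002,0,0.528],0.012],[[0.01,-0.274,0.0],[0.002,0,0.528],0.012],[[0.01,-0.274,0.0],[0.002,0,0.528],0.012],[[0.01,-0.274,0.018],[0.002,0,0.528],0.012],[[0.01,-0.274,0.03],[0.002,0,0.528],0.012],[[0.01,-0.274,0.06],[0.002,0,0.528],0.012],[[0.01,-0.274,0.08],[0.002,0,0.528],0.012]]'; python3 -m pendant '[[[0,0,0],[0,0,0],0.012],[[0,0,0],[0,0,0],0.012]]'; python3 go.py 468.5 -89 204 -0.2
python3 - <<'E'
from vis import *
T=shot('top');S=shot('side');I=[]
for c in(T,S):
    u=np.int32(proj(c,[[478,-90,30]])[0]);a,b=max(u[0]-40,0),max(u[1]-40,0);I.append(cv2.resize(c['color'][b:b+80,a:a+80],(400,400),interpolation=2))
cv2.imwrite('pics/p4.png',np.hstack(I)[...,::-1])
E
```

```text
time: 13.08
tool_pos: [466.5, -88.0, 225.3]
tcp_rot: [-3.142, 0.007, -0.199]
contact_force: [0.5, -0.6, -3.6]
grip_width: 24.6
time: 13.25
tool_pos: [467.0, -88.9, 226.4]
tcp_rot: [-3.141, 0.008, -0.2]
contact_force: [1.1, -0.3, -2.5]
grip_width: 24.8
t 13.2 shift m [ 0.0017 -0.0002  0.0224] turn [-0.0003  0.0084 -0.0002] q [-0.35  0.49  1.88 -0.    0.78  1.42]
```

View pics/p4.png

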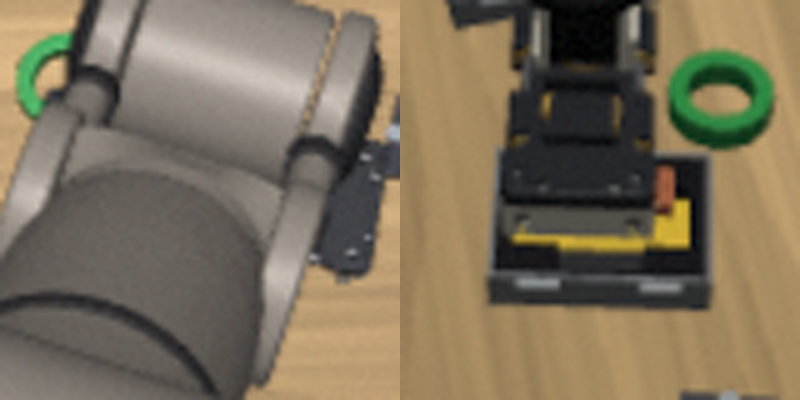

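The low end of the block is at (665,190) over the yellow cut-out, which spans (512..690, 225). That is within about 2 mm of centre, and the tape is clear. Lowering.

```bash
python3 -m pendant '[[[0.002,0,0.006],[0,0.006,0],0.012],[[0.002,0,0.012],[0,0.006,0],0.012],[[0.002,0,0.017],[0,0.006,0],0.012],[[0.002,0,0.02],[0,0.006,0],0.012],[[0.002,0,0.02],[0,0.006,0],0.012],[[0.002,0,0.02],[0,0.006,0],0.012]]'; for i in 1 2 3; do python3 -m pendant '[[[0,0,0.001],[0,0,0],0.012],[[0,0,0.001],[0,0,0],0.012],[[0,0,0.001],[0,0,0],0.012]]' | grep -E "pos|force|rot"; done
```

```text
time: 13.85
tool_pos: [469.7, -89.6, 208.1]
tcp_rot: [3.141, -0.003, -0.2]
contact_force: [0.1, 0.7, -3.7]
grip_width: 24.9
tool_pos: [469.8, -89.6, 207.4]
tcp_rot: [3.141, -0.004, -0.2]
contact_force: [0.2, 0.4, -3.2]
tool_pos: [469.8, -89.6, 206.2]
tcp_rot: [3.141, -0.003, -0.2]
contact_force: [0.9, 0.5, -3.7]
tool_pos: [469.8, -89.6, 205.2]
tcp_rot: [3.141, -0.003, -0.2]
contact_force: [-0.6, -0.3, -3.1]
```

```bash
for i in 1 2; do python3 -m pendant '[[[0,0,0.0009],[0,0.001,0],0.012],[[0,0,0.0009],[0,0.001,0],0.012],[[0,0,0.0009],[0,0.001,0],0.012]]' | grep -E "pos|force|rot"; done; python3 -m pendant '[[[0,0,0.0005],[0,0,0],0.012],[[0,0,0.0005],[0,0,0],0.012],[[0,0,0.0005],[0,0,0],0.012]]' | grep -E "pos|force|rot"
```

```text
tool_pos: [469.8, -89.6, 204.3]
tcp_rot: [3.141, -0.004, -0.2]
contact_force: [-0.3, 0.4, -3.8]
tool_pos: [469.8, -89.6, 203.4]
tcp_rot: [3.141, -0.005, -0.2]
contact_force: [0.2, 0.4, -4.1]
tool_pos: [469.8, -89.6, 202.9]
tcp_rot: [3.141, -0.005, -0.2]
contact_force: [0.2, -0.2, -3.0]
```

```bash
for i in 1 2; do python3 -m pendant '[[[0,0,0.0006],[0,-0.002,0],0.012],[[0,0,0.0006],[0,-0.002,0],0.012],[[0,0,0.0006],[0,-0.002,0],0.012]]' | grep -E "pos|force|rot"; done
```

```text
tool_pos: [470.0, -89.6, 202.7]
tcp_rot: [3.141, -0.004, -0.2]
contact_force: [-0.3, 0.5, 1.0]
tool_pos: [470.2, -89.7, 202.5]
tcp_rot: [3.141, -0.003, -0.2]
contact_force: [-0.8, 0.9, 5.9]
```

```bash
python3 -m pendant '[[[0,0,0],[0,0,0],0.03],[[0,0,0],[0,0,0],0.03],[[0,0,0],[0,0,0],0.03],[[0,0,-0.003],[0,0,0],0.03],[[0,0,-0.01],[0,0,0],0.04],[[0,0,-0.03],[0,0,0],0.06],[[0,0,-0.06],[0,0,0],0.0918],[[0,0,-0.09],[0,0,0],0.0918],[[0,0,-0.12],[0,0,0],0.0918],[[0,0,-0.12],[0,0,0],0.0918]]';python3 go.py 640.5 -142.3 290 1.3
```

```text
time: 16.68
tool_pos: [470.9, -89.9, 327.7]
tcp_rot: [3.139, -0.012, -0.2]
contact_force: [1.6, -0.3, 0.6]
grip_width: 65.3
t 16.7 shift m [0.1762 0.0176 0.0398] turn [ 0.0106 -0.008  -1.5001] q [-0.35  0.34  1.76 -0.    1.03  1.42]
```

```bash
R='[0.176,0.018,0.035]'; python3 -m pendant '[[[0.176,0.018,0.035],[0,0,-1.5],0.0918],[[0.176,0.018,0.035],[0,0,-1.5],0.0918],[[0.176,0.018,0.035],[0,0,-1.5],0.0918],[[0.176,0.018,0.035],[0,0,-1.5],0.0918],[[0.176,0.018,0.035],[0,0,-1.5],0.0918],[[0.176,0.018,0.035],[0,0,-1.5],0.0918],[[0.176,0.018,0.035],[0,0,-1.5],0.0918],[[0.176,0.018,0.035],[0,0,-1.5],0.0918],[[0.176,0.018,0.035],[0,0,-1.5],0.0918],[[0.176,0.018,0.035],[0,0,-1.5],0.0918]]' ;python3 go.py 640.5 -142.3 240 1.3
```

```text
time: 17.52
tool_pos: [638.5, -142.2, 286.8]
tcp_rot: [3.141, 0.0, 1.056]
contact_force: [0.4, 0.8, -0.4]
grip_width: 91.7
t 17.5 shift m [0.0009 0.0017 0.0468] turn [ 0.0008  0.0003 -0.244 ] q [-0.34  0.68  1.29 -0.    1.17  0.18]
```

```bash
python3 -m pendant '[[[0.001,0.001,0.01],[0,0,-0.244],0.0918],[[0.001,0.001,0.02],[0,0,-0.244],0.0918],[[0.001,0.001,0.04],[0,0,-0.244],0.0918],[[0.001,0.001,0.06],[0,0,-0.244],0.0918],[[0.001,0.001,0.08],[0,0,-0.244],0.0918],[[0.001,0.001,0.093],[0,0,-0.244],0.0918],[[0.001,0.001,0.097],[0,0,-0.244],0.0918],[[0.001,0.001,0.097],[0,0,-0.244],0.0918],[[0.001,0.001,0.097],[0,0,-0.244],0.0918]]' ;python3 go.py 640.5 -142.3 190 1.3
python3 - <<'E'
from vis import *
S=shot('side');T=shot('top');I=[]
for c,p in((S,[640,-142,40]),(T,[478,-90,20])):
    u=np.int32(proj(c,[p])[0]);a,b=max(u[0]-40,0),max(u[1]-40,0);I.append(cv2.resize(c['color'][b:b+80,a:a+80],(400,400),interpolation=2))
cv2.imwrite('pics/p5.png',np.hstack(I)[...,::-1])
E
```

```text
time: 18.27
tool_pos: [640.4, -142.0, 190.7]
tcp_rot: [3.139, 0.0, 1.294]
contact_force: [0.1, -0.4, 0.2]
grip_width: 91.9
t 18.3 shift m [-0.0003  0.0002  0.0007] turn [ 0.0023  0.0005 -0.0062] q [-0.33  0.79  1.36 -0.    0.98 -0.06]
```

View pics/p5.png

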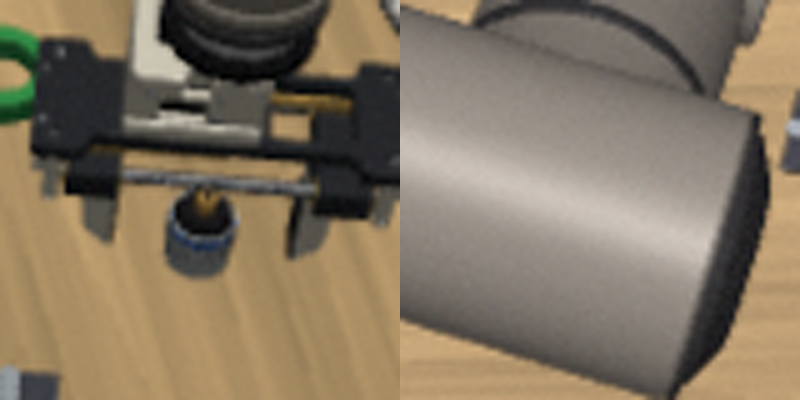

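The probe at (200,235) is centred between the open fingers, whose tips are at (100,240) and (305,255). Closing and lifting. (The step case is hidden by the arm.)

```bash
python3 -m pendant '[[[0,0,0],[0,0,-0.006],0.02],[[0,0,0],[0,0,-0.006],0.02],[[0,0,0],[0,0,-0.006],0.02],[[0,0,0],[0,0,-0.006],0.02],[[0,0,0],[0,0,-0.006],0.02],[[0,0,0],[0,0,-0.006],0.02],[[0,0,0],[0,0,-0.006],0.02],[[0,0,0],[0,0,-0.006],0.02],[[0,0,0],[0,0,-0.006],0.02],[[0,0,0],[0,0,-0.006],0.02]]';python3 -m pendant '[[[0,0,0],[0,0,0],0.02],[[0,0,0],[0,0,0],0.02],[[0,0,-0.03],[0,0,0],0.02],[[0,0,-0.06],[0,0,0],0.02],[[0,0,-0.09],[0,0,0],0.02],[[0,0,-0.12],[0,0,0],0.02],[[0,0,-0.15],[0,0,0],0.02],[[0,0,-0.17],[0,0,0],0.02],[[0,0,-0.17],[0,0,0],0.02],[[0,0,-0.17],[0,0,0],0.02]]'; python3 go.py 477.5 126 360 1.3
```

```text
time: 19.2
tool_pos: [640.1, -141.9, 189.9]
tcp_rot: [3.14, 0.0, 1.3]
contact_force: [-0.2, 1.1, -0.2]
grip_width: 35.4
time: 20.03
tool_pos: [639.8, -141.7, 360.6]
tcp_rot: [3.138, 0.001, 1.3]
contact_force: [-0.5, -0.2, -2.0]
grip_width: 35.4
t 20.0 shift m [ 2.145e-01 -2.281e-01 -2.000e-04] turn [ 0.0031  0.0006 -0.0002] q [-0.33  0.62  1.19 -0.    1.33 -0.06]
```

```bash
python3 -m pendant '[[[0.2145,-0.228,0],[0.002,0,0],0.02],[[0.2145,-0.228,0],[0.002,0,0],0.02],[[0.2145,-0.228,0],[0.002,0,0],0.02],[[0.2145,-0.228,0],[0.002,0,0],0.02],[[0.2145,-0.228,0],[0.002,0,0],0.02],[[0.2145,-0.228,0],[0.002,0,0],0.02],[[0.2145,-0.228,0],[0.002,0,0],0.02],[[0.2145,-0.228,0],[0.002,0,0],0.02],[[0.2145,-0.228,0],[0.002,0,0],0.02],[[0.2145,-0.228,0.02],[0.002,0,0],0.02]]'; python3 go.py 477.5 126 228 1.3
```

```text
time: 20.87
tool_pos: [477.6, 127.1, 340.8]
tcp_rot: [3.139, -0.001, 1.303]
contact_force: [0.8, 0.3, -1.8]
grip_width: 35.7
t 20.9 shift m [-1.200e-03 -1.000e-04  1.128e-01] turn [ 0.003  -0.0008  0.0028] q [ 0.11  0.35  1.7  -0.    1.08  0.37]
```

```bash
python3 -m pendant '[[[0,0,0.03],[0.001,0,0],0.02],[[-0.001,0,0.06],[0.001,0,0],0.02],[[-0.001,0,0.09],[0.001,0,0],0.02],[[-0.001,0,0.11],[0.001,0,0],0.02],[[-0.001,0,0.11],[0.001,0,0],0.02],[[-0.001,0,0.11],[0.001,0,0],0.02],[[-0.001,0,0.11],[0.001,0,0],0.02]]'; python3 go.py 477.5 126 203.9 1.3
python3 - <<'E'
from vis import *
S=shot('side');T=shot('top');I=[]
for c,p in((S,[478,126,40]),(T,[478,-90,20])):
    u=np.int32(proj(c,[p])[0]);a,b=max(u[0]-40,0),max(u[1]-40,0);I.append(cv2.resize(c['color'][b:b+80,a:a+80],(400,400),interpolation=2))
cv2.imwrite('pics/p6.png',np.hstack(I)[...,::-1])
E
```

```text
time: 21.45
tool_pos: [477.7, 124.6, 229.9]
tcp_rot: [-3.14, 0.0, 1.299]
contact_force: [0.3, -0.1, -0.7]
grip_width: 35.0
t 21.4 shift m [ 0.0012 -0.0006  0.026 ] turn [-0.0013  0.0004 -0.0006] q [0.1  0.51 1.83 0.   0.81 0.37]
```

View pics/p6.png

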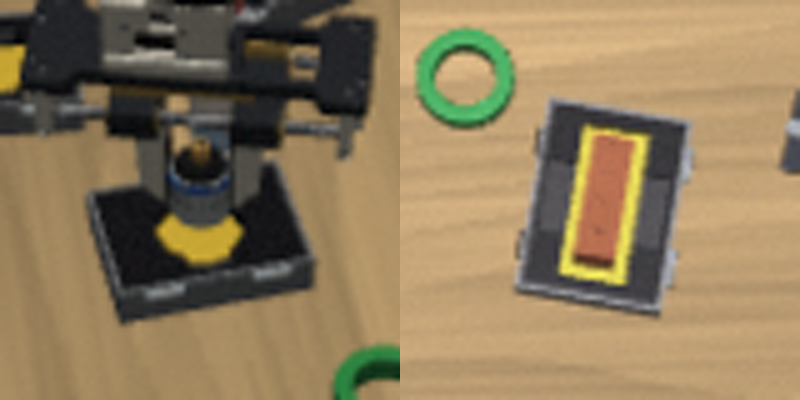

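The step block lies centred in its yellow cut-out (right half, about (605,205)). The round probe at (200,190) is over the round cut-out. Lowering.

```bash
python3 -m pendant '[[[0.001,0,0.006],[0,0,0],0.02],[[0.001,0,0.012],[0,0,0],0.02],[[0.001,0,0.018],[0,0,0],0.02],[[0.001,0,0.022],[0,0,0],0.02],[[0.001,0,0.0225],[0,0,0],0.02],[[0.001,0,0.0225],[0,0,0],0.02],[[0.001,0,0.0225],[0,0,0],0.02]]';for i in 1 2 3; do python3 -m pendant '[[[0,0,0.001],[0,0,0],0.02],[[0,0,0.001],[0,0,0],0.02],[[0,0,0.001],[0,0,0],0.02]]' | grep -E "pos|force|rot"; done
```

```text
time: 22.13
tool_pos: [477.6, 125.9, 207.1]
tcp_rot: [-3.14, 0.0, 1.3]
contact_force: [0.2, 0.3, -2.1]
grip_width: 35.4
tool_pos: [477.6, 125.9, 206.2]
tcp_rot: [-3.14, 0.0, 1.3]
contact_force: [-1.0, 0.4, -1.3]
tool_pos: [477.5, 125.9, 205.1]
tcp_rot: [-3.14, 0.0, 1.3]
contact_force: [-0.0, 0.0, -0.8]
tool_pos: [477.5, 125.9, 204.0]
tcp_rot: [-3.14, 0.001, 1.3]
contact_force: [-1.2, -0.6, -0.4]
```

```bash
for i in 1 2; do python3 -m pendant '[[[0,0,0.0006],[0,0,0],0.02],[[0,0,0.0006],[0,0,0],0.02],[[0,0,0.0006],[0,0,0],0.02]]' | grep -E "pos|force|rot"; done
```

```text
tool_pos: [477.5, 125.9, 203.9]
tcp_rot: [-3.14, 0.0, 1.3]
contact_force: [-2.4, 0.3, 6.3]
tool_pos: [477.4, 125.9, 203.8]
tcp_rot: [-3.14, 0.0, 1.3]
contact_force: [-4.2, -0.7, 12.1]
```

```bash
python3 -m pendant '[[[0,0,-0.0005],[0,0,0],0.045],[[0,0,-0.0005],[0,0,0],0.045],[[0,0,-0.0005],[0,0,0],0.045],[[0,0,-0.0005],[0,0,0],0.055],[[0,0,-0.02],[0,0,0],0.055],[[0,0,-0.05],[0,0,0],0.06],[[0,0,-0.09],[0,0,0],0.06],[[0,0,-0.13],[0,0,0],0.06],[[0,0,-0.16],[0,0,0],0.06],[[0,0,-0.16],[0,0,0],0.06]]'; python3 go.py 373 -271 300 -0.17
```

```text
time: 24.22
tool_pos: [479.0, 126.1, 369.0]
tcp_rot: [3.132, -0.004, 1.3]
contact_force: [0.7, -0.1, 0.4]
grip_width: 60.4
t 24.2 shift m [-0.4113  0.0035  0.0674] turn [ 0.0047 -0.0099  1.4699] q [0.1  0.32 1.66 0.   1.15 0.37]
```

```bash
python3 -m pendant '[[[-0.411,0.0035,0.065],[0,0,1.47],0.0918],[[-0.411,0.0035,0.065],[0,0,1.47],0.0918],[[-0.411,0.0035,0.065],[0,0,1.47],0.0918],[[-0.411,0.0035,0.065],[0,0,1.47],0.0918],[[-0.411,0.0035,0.065],[0,0,1.47],0.0918],[[-0.411,0.0035,0.065],[0,0,1.47],0.0918],[[-0.411,0.0035,0.065],[0,0,1.47],0.0918],[[-0.411,0.0035,0.065],[0,0,1.47],0.0918],[[-0.411,0.0035,0.065],[0,0,1.47],0.0918],[[-0.411,0.0035,0.065],[0,0,1.47],0.0918]]'; python3 go.py 373 -271 250 -0.17
```

```text
time: 25.05
tool_pos: [369.9, -272.9, 297.2]
tcp_rot: [-3.141, 0.002, 0.043]
contact_force: [0.7, 0.9, -0.2]
grip_width: 91.6
t 25.1 shift m [ 0.0033 -0.0017  0.0472] turn [-0.0003  0.002   0.2133] q [-0.8   0.35  1.85 -0.    0.94  0.73]
```

```bash
python3 -m pendant '[[[0.002,-0.001,0.01],[0,0,0.213],0.0918],[[0.002,-0.001,0.02],[0,0,0.213],0.0918],[[0.002,-0.001,0.04],[0,0,0.213],0.0918],[[0.002,-0.001,0.06],[0,0,0.213],0.0918],[[0.002,-0.001,0.08],[0,0,0.213],0.0918],[[0.002,-0.001,0.1],[0,0,0.213],0.0918],[[0.002,-0.001,0.107],[0,0,0.213],0.0918],[[0.002,-0.001,0.107],[0,0,0.213],0.0918],[[0.002,-0.001,0.107],[0,0,0.213],0.0918]]'; python3 go.py 373 -271 190 -0.17
python3 - <<'E'
from vis import *
S=shot('side');T=shot('top');I=[]
for c,p in((S,[373,-271,40]),(T,[478,126,20])):
    u=np.int32(proj(c,[p])[0]);a,b=max(u[0]-40,0),max(u[1]-40,0);I.append(cv2.resize(c['color'][b:b+80,a:a+80],(400,400),interpolation=2))
cv2.imwrite('pics/p7.png',np.hstack(I)[...,::-1])
E
```

```text
time: 25.8
tool_pos: [372.9, -270.0, 191.0]
tcp_rot: [-3.141, 0.002, -0.163]
contact_force: [0.1, -0.2, 0.4]
grip_width: 91.9
t 25.8 shift m [0.0003 0.001  0.001 ] turn [-0.0002  0.0023  0.0068] q [-0.79  0.53  1.95 -0.    0.67  0.94]
```

View pics/p7.png

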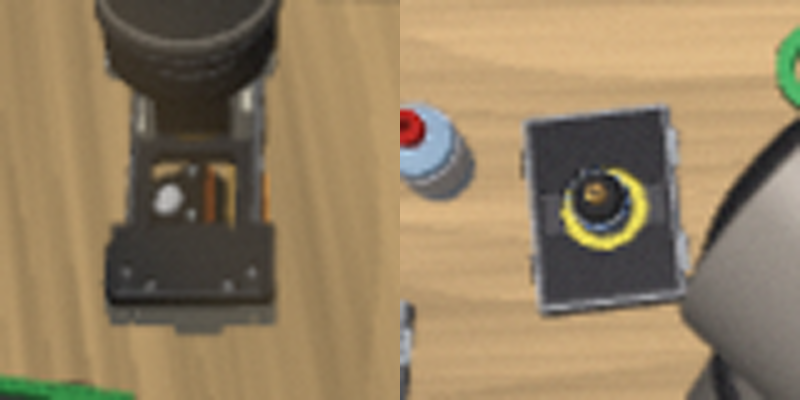

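The round probe stands in its cut-out (right half, (600,205)), and the array probe is between the jaws (left half, (190,200)). Closing and lifting.

```bash
python3 -m pendant '[[[0,0.0005,0],[0,0,0.006],0.02],[[0,0.0005,0],[0,0,0.006],0.02],[[0,0.0005,0],[0,0,0.006],0.02],[[0,0.0005,0],[0,0,0.006],0.02],[[0,0.0005,0],[0,0,0.006],0.02],[[0,0.0005,0],[0,0,0.006],0.02],[[0,0.0005,0],[0,0,0.006],0.02],[[0,0.0005,0],[0,0,0.006],0.02],[[0,0.0005,0],[0,0,0.006],0.02],[[0,0.0005,0],[0,0,0.006],0.02]]';python3 -m pendant '[[[0,0,0],[0,0,0],0.02],[[0,0,0],[0,0,0],0.02],[[0,0,0],[0,0,0],0.02],[[0,0,-0.03],[0,0,0],0.02],[[0,0,-0.06],[0,0,0],0.02],[[0,0,-0.09],[0,0,0],0.02],[[0,0,-0.12],[0,0,0],0.02],[[0,0,-0.15],[0,0,0],0.02],[[0,0,-0.17],[0,0,0],0.02],[[0,0,-0.17],[0,0,0],0.02]]'; python3 go.py 367 290.7 360 -0.055
```

```text
time: 26.73
tool_pos: [372.7, -270.4, 191.0]
tcp_rot: [3.141, 0.002, -0.169]
contact_force: [-0.0, 0.0, 0.4]
grip_width: 32.1
time: 27.57
tool_pos: [373.6, -270.9, 365.1]
tcp_rot: [3.137, -0.005, -0.169]
contact_force: [0.8, -1.1, -0.4]
grip_width: 31.8
t 27.6 shift m [-0.101  -0.5525  0.0018] turn [ 0.0054 -0.0046 -0.114 ] q [-0.79  0.26  1.75 -0.    1.12  0.95]
```

```bash
python3 -m pendant '[[[0.028,-0.29,0],[0.004,-0.003,0],0.02],[[0.028,-0.29,0],[0.004,-0.003,0],0.02],[[0.028,-0.29,0],[0.004,-0.003,0],0.02],[[0.028,-0.29,0],[0.004,-0.003,0],0.02],[[0.028,-0.29,0],[0.004,-0.003,0],0.02],[[0.028,-0.29,0],[0.004,-0.003,0],0.02],[[0.028,-0.29,0],[0.004,-0.003,-0.05],0.02],[[-0.101,-0.553,0],[0.004,-0.003,-0.114],0.02],[[-0.101,-0.553,0],[0.004,-0.003,-0.114],0.02],[[-0.101,-0.553,0],[0.004,-0.003,-0.114],0.02]]'; python3 go.py 367 290.7 300 -0.055
```

```text
time: 28.4
tool_pos: [413.0, 132.4, 359.6]
tcp_rot: [-3.138, 0.007, -0.055]
contact_force: [1.0, -0.3, -1.6]
grip_width: 31.6
t 28.4 shift m [-0.0543 -0.1553  0.0606] turn [-0.0036  0.0068 -0.    ] q [0.13 0.22 1.83 0.01 1.1  1.75]
```

```bash
python3 -m pendant '[[[-0.054,-0.155,0],[0,0.003,0],0.02],[[-0.054,-0.155,0],[0,0.003,0],0.02],[[-0.054,-0.155,0],[0,0.003,0],0.02],[[-0.054,-0.155,0],[0,0.003,0],0.02],[[-0.054,-0.155,0.03],[0,0.003,0],0.02],[[-0.054,-0.155,0.06],[0,0.003,0],0.02],[[-0.054,-0.155,0.09],[0,0.003,0],0.02],[[-0.054,-0.155,0.12],[0,0.003,0],0.02],[[-0.054,-0.155,0.13],[0,0.003,0],0.02],[[-0.054,-0.155,0.13],[0,0.003,0],0.02]]'; python3 -m pendant '[[[0,0,0],[0,0,0],0.02],[[0,0,0],[0,0,0],0.02]]'; python3 go.py 367 290.7 205 -0.055
python3 - <<'E'
from vis import *
S=shot('side');T=shot('top');I=[]
for c,p in((S,[367,291,40]),(T,[367,291,20])):
    u=np.int32(proj(c,[p])[0]);a,b=max(u[0]-40,0),max(u[1]-40,0);I.append(cv2.resize(c['color'][b:b+80,a:a+80],(400,400),interpolation=2))
cv2.imwrite('pics/p8.png',np.hstack(I)[...,::-1])
E
```

```text
time: 29.23
tool_pos: [366.7, 288.2, 228.2]
tcp_rot: [3.141, 0.008, -0.055]
contact_force: [-0.5, -1.2, -2.1]
grip_width: 32.1
time: 29.4
tool_pos: [368.4, 289.0, 232.3]
tcp_rot: [-3.137, 0.001, -0.055]
contact_force: [-0.2, -0.3, -0.9]
grip_width: 31.8
t 29.4 shift m [-0.0015 -0.0015  0.0273] turn [-0.0045  0.0008 -0.0003] q [0.5  0.47 1.9  0.01 0.78 2.12]
```

View pics/p8.png

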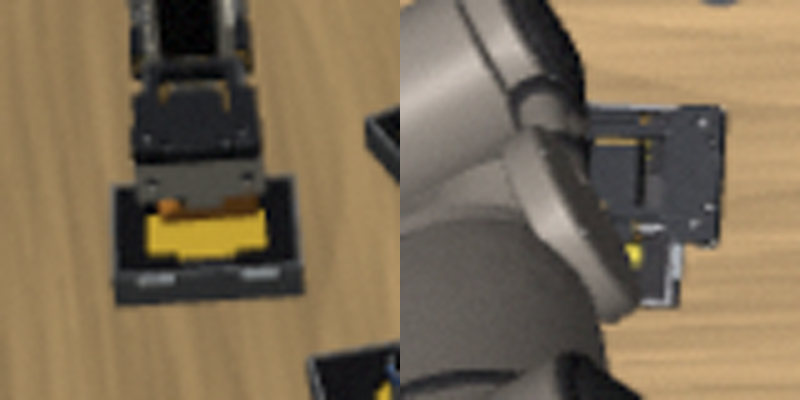

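The probe spans about (160..258, 210) over the yellow cut-out (147..266, 235), so it is roughly centred. Lowering.

```bash
python3 -m pendant '[[[-0.001,-0.0012,0.006],[-0.003,0,0],0.02],[[-0.001,-0.0012,0.012],[-0.003,0,0],0.02],[[-0.001,-0.0012,0.018],[-0.003,0,0],0.02],[[-0.001,-0.0012,0.021],[-0.003,0,0],0.02],[[-0.001,-0.0012,0.0215],[-0.003,0,0],0.02],[[-0.001,-0.0012,0.0215],[-0.003,0,0],0.02],[[-0.001,-0.0012,0.0215],[-0.003,0,0],0.02]]';for i in 1 2 3; do python3 -m pendant '[[[0,0,0.001],[0,0,0],0.02],[[0,0,0.001],[0,0,0],0.02],[[0,0,0.001],[0,0,0],0.02]]' | grep -E "pos|force|rot"; done
```

```text
time: 30.08
tool_pos: [367.3, 290.3, 210.4]
tcp_rot: [-3.141, 0.002, -0.055]
contact_force: [-0.5, 0.9, -1.4]
grip_width: 31.6
tool_pos: [367.3, 290.3, 209.5]
tcp_rot: [-3.14, 0.001, -0.055]
contact_force: [-0.2, 0.4, -1.7]
tool_pos: [367.2, 290.2, 208.4]
tcp_rot: [-3.141, 0.002, -0.055]
contact_force: [-0.1, 0.2, -1.0]
tool_pos: [367.2, 290.2, 207.3]
tcp_rot: [-3.141, 0.002, -0.055]
contact_force: [0.5, -0.1, -1.3]
```

```bash
for i in 1 2; do python3 -m pendant '[[[0,0,0.0008],[0,0,0],0.02],[[0,0,0.0008],[0,0,0],0.02],[[0,0,0.0008],[0,0,0],0.02]]' | grep -E "pos|force|rot"; done;  python3 -m pendant '[[[0,0,0.0006],[0,0,0],0.02],[[0,0,0.0006],[0,0,0],0.02],[[0,0,0.0006],[0,0,0],0.02]]' | grep -E "pos|force|rot"
```

```text
tool_pos: [367.2, 290.3, 206.5]
tcp_rot: [-3.141, 0.002, -0.055]
contact_force: [0.1, 0.8, -0.5]
tool_pos: [367.2, 290.3, 205.7]
tcp_rot: [-3.141, 0.002, -0.055]
contact_force: [-0.6, -0.3, -0.6]
tool_pos: [367.2, 290.3, 205.1]
tcp_rot: [-3.141, 0.002, -0.055]
contact_force: [0.1, -0.8, -0.9]
```

```bash
for i in 1 2; do python3 -m pendant '[[[0,0,0.0006],[0,0,0],0.02],[[0,0,0.0006],[0,0,0],0.02],[[0,0,0.0006],[0,0,0],0.02]]' | grep -E "pos|force|rot"; done
```

```text
tool_pos: [367.2, 290.3, 205.0]
tcp_rot: [-3.14, 0.001, -0.055]
contact_force: [-1.4, -0.8, 5.2]
tool_pos: [367.2, 290.3, 205.0]
tcp_rot: [-3.14, 0.001, -0.055]
contact_force: [-3.4, -2.0, 12.1]
```

```bash
python3 -m pendant '[[[0,0,-0.0006],[0,0,0],0.04],[[0,0,-0.0006],[0,0,0],0.04],[[0,0,-0.0006],[0,0,0],0.045],[[0,0,-0.01],[0,0,0],0.05],[[0,0,-0.03],[0,0,0],0.055],[[0,0,-0.06],[0,0,0],0.055],[[0,0,-0.1],[0,0,0],0.055],[[0,0,-0.14],[0,0,0],0.055],[[0,0,-0.17],[0,0,0],0.055],[[0,0,-0.17],[0,0,0],0.055]]'; python3 -m pendant '[[[0.06,0.18,0],[0,0,0],0.055],[[0.06,0.18,0],[0,0,0],0.055],[[0.06,0.18,0],[0,0,0],0.055],[[0.06,0.18,0],[0,0,0],0.055],[[0.06,0.28,0],[0,0,0],0.055],[[0.06,0.28,0],[0,0,0],0.055],[[0.06,0.28,0],[0,0,0],0.055],[[0.04,0.5,0],[0,0,0],0.055],[[0.04,0.5,0],[0,0,0],0.055],[[0.04,0.5,0],[0,0,0],0.055]]';python3 -m pendant '[[[-0.02,0.2,0],[0,0,0],0.055],[[-0.02,0.2,0],[0,0,0],0.055],[[-0.02,0.2,0],[0,0,0],0.055],[[-0.02,0.2,0],[0,0,0],0.055],[[-0.02,0.2,0],[0,0,0],0.055],[[-0.02,0.2,0],[0,0,0],0.055],[[-0.02,0.2,0],[0,0,0],0.055]]'
python3 - <<'E'
from vis import *
S=shot('side');T=shot('top')
cv2.imwrite('pics/f1.png',cv2.resize(T['color'][110:270,100:330],(800,556),interpolation=2)[...,::-1])
cv2.imwrite('pics/f2.png',cv2.resize(S['color'][70:225,170:345],(664,588),interpolation=2)[...,::-1])
E
```

```text
time: 32.92
tool_pos: [368.3, 290.6, 380.7]
tcp_rot: [-3.134, -0.009, -0.055]
contact_force: [0.5, 0.8, -0.0]
grip_width: 55.1
time: 33.75
tool_pos: [392.8, -118.2, 373.6]
tcp_rot: [-3.14, 0.002, -0.055]
contact_force: [1.3, -0.3, -0.0]
grip_width: 54.8
time: 34.33
tool_pos: [362.0, -316.4, 372.8]
tcp_rot: [-3.14, 0.002, -0.059]
contact_force: [-0.2, 0.3, 0.2]
grip_width: 54.9
```

View pics/f1.png

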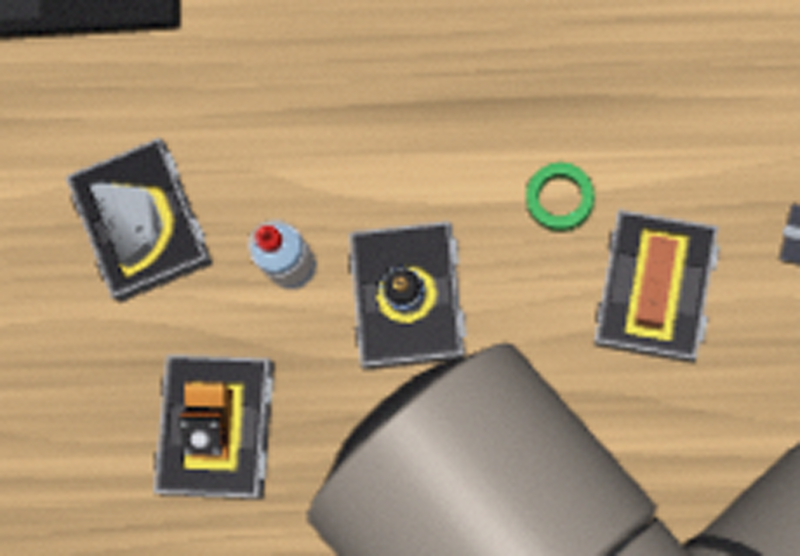

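View pics/f2.png

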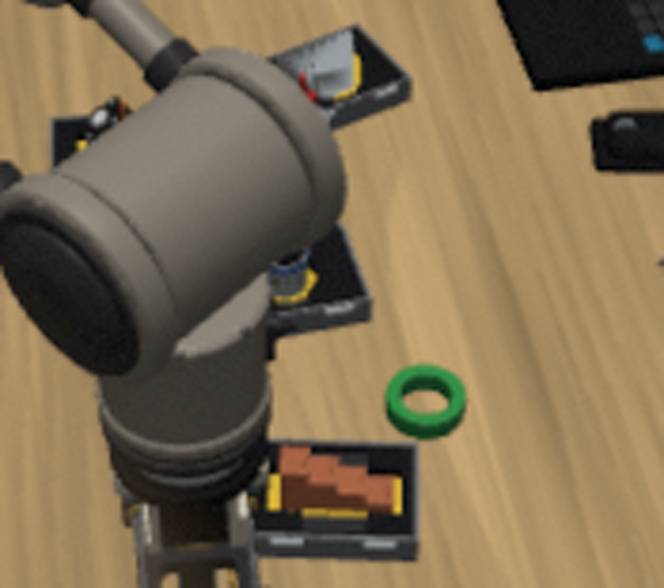

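All four parts are in their cases, and the bottle and tape are in place. In the top view the array probe's low end (186..226, 383) sits near the +x edge of its cut-out, so I'll check that numerically.

Run:
```python
from vis import *
T=shot('top');f=lambda P,p:((proj(T,world(P,p))-[100,110])*3.4783).round(0).tolist()
case=[368,291,-.057]
for z in(14,24): print('cut-out',z,f([(37,-23,z),(37,23,z),(-37,-23,z),(-37,23,z)],case))
for d in(0,4,6):
    p=[367.2+d,290.3,-.055];print('probe low end top/bottom',d,f([(30,-16,20),(30,16,20),(30,-16,14)],p),'back bottom',f([(-30,-16,14),(-30,16,14)],p),'lamp head corner',f([(2,-16,66),(2,16,66)],p))
h=T['hsv'];u=proj(T,[[395,290,20]])[0].astype(int);print(u)
for y in range(u[1]-8,u[1]+10): print(y,[tuple(int(k) for k in h[y,x]) for x in(u[0]-3,u[0],u[0]+3)], tuple(int(k) for k in h[y,u[0]+8]))
```

```text
cut-out 14 [[243.0, 383.0], [190.0, 382.0], [237.0, 469.0], [183.0, 468.0]]
cut-out 24 [[240.0, 381.0], [187.0, 380.0], [234.0, 468.0], [180.0, 467.0]]
probe low end top/bottom 0 [[233.0, 391.0], [196.0, 390.0], [235.0, 392.0]] back bottom [[230.0, 462.0], [193.0, 461.0]] lamp head corner [[219.0, 417.0], [180.0, 416.0]]
probe low end top/bottom 4 [[233.0, 386.0], [196.0, 385.0], [235.0, 387.0]] back bottom [[230.0, 457.0], [193.0, 456.0]] lamp head corner [[219.0, 412.0], [180.0, 411.0]]
probe low end top/bottom 6 [[233.0, 384.0], [196.0, 383.0], [235.0, 385.0]] back bottom [[230.0, 455.0], [193.0, 454.0]] lamp head corner [[219.0, 410.0], [180.0, 409.0]]
[161 222]
214 [(126, 21, 61), (130, 13, 60), (143, 17, 61)] (150, 12, 62)
215 [(135, 16, 63), (125, 25, 61), (120, 17, 59)] (130, 24, 64)
216 [(120, 9, 59), (135, 8, 61), (140, 13, 60)] (120, 12, 64)
217 [(120, 17, 60), (140, 12, 64), (135, 16, 63)] (135, 16, 65)
218 [(126, 21, 60), (143, 17, 60), (120, 9, 58)] (140, 12, 64)
219 [(11, 56, 78), (13, 43, 72), (170, 23, 66)] (18, 18, 71)
220 [(18, 161, 158), (16, 153, 150), (17, 137, 93)] (26, 113, 120)
221 [(17, 163, 227), (17, 158, 227), (16, 172, 139)] (27, 147, 179)
222 [(16, 167, 221), (16, 168, 221), (16, 176, 135)] (25, 131, 161)
223 [(15, 175, 214), (15, 173, 214), (15, 181, 128)] (26, 134, 160)
224 [(15, 177, 212), (15, 177, 209), (14, 176, 129)] (26, 139, 158)
225 [(15, 176, 212), (15, 179, 208), (15, 182, 132)] (27, 132, 155)
226 [(15, 178, 196), (15, 176, 197), (15, 189, 136)] (26, 132, 143)
227 [(120, 27, 19), (16, 144, 62), (14, 161, 65)] (27, 120, 168)
228 [(10, 147, 52), (6, 130, 55), (13, 186, 52)] (26, 123, 168)
229 [(11, 192, 121), (10, 191, 120), (16, 211, 46)] (26, 115, 168)
230 [(170, 26, 29), (105, 16, 31), (12, 146, 49)] (25, 102, 148)
231 [(0, 5, 52), (128, 12, 86), (12, 167, 49)] (25, 101, 151)
```

The low end is about 6 mm further toward +x, and about 6 mm further toward +y, than predicted. Either it is off-centre, or that end is riding on the foam. I'll clear the arm from the side view and measure the amber face in both cameras.

```bash
python3 -m pendant '[[[-0.053,0.113,0],[0,0,0],0.055],[[-0.053,0.113,0],[0,0,0],0.055],[[-0.053,0.113,0],[0,0,0],0.055],[[-0.053,0.113,0],[0,0,0],0.055],[[-0.053,0.113,0],[0,0,0],0.055]]'
python3 - <<'E'
from vis import *
def amber(c,xy,name):
    h=c['hsv'];u=proj(c,[[*xy,20]])[0].astype(int);y0,x0=u[1]-25,u[0]-25;w=h[y0:y0+50,x0:x0+50].astype(int)
    b=cv2.resize(c['color'][y0:y0+50,x0:x0+50],(500,500),interpolation=2)
    m=((w[...,0]>=12)&(w[...,0]<=19)&(w[...,1]>140)&(w[...,2]>150)).astype(np.uint8)
    n,l,st,ce=cv2.connectedComponentsWithStats(m);k=1+np.argmax(st[1:,4])
    pts=np.argwhere(l==k)[:,::-1].astype(np.float32)+[x0,y0]
    r=cv2.minAreaRect(pts.astype(np.float32));print(name,st[k,4],'corners',cv2.boxPoints(r).round(1).tolist())
    print([ ''.join('.Y'[int(22<=q[0]<=33 and q[1]>95)] if not a else 'A' for q,a in zip(w[i],l[i]==k)) for i in range(0)])
    return pts,l==k,w,(x0,y0)
T,S=shot('top'),shot('side')
for c in(T,S):
    pts,l,w,o=amber(c,(380,291),c['name'])
    print('origin',o)
    for i in range(8,44): print(o[1]+i,''.join('A' if l[i,j] else 'Y' if 21<=w[i,j,0]<=33 and w[i,j,1]>95 and w[i,j,2]>90 else 'a' if w[i,j,0]<=20 and w[i,j,1]>110 else '.' for j in range(5,45)))
print('before top, low-end corners',[back(T,((258/10+321)-.5,(145/10+199)-.5),6).round(1),back(T,(370/10+321-.5,152/10+199-.5),6).round(1)])
print('after top, low-end at z=20')
E
```

```text
time: 34.9
tool_pos: [303.2, -425.2, 373.1]
tcp_rot: [-3.14, 0.002, -0.057]
contact_force: [0.9, 1.4, -0.2]
grip_width: 55.1
top 71 corners [[153.0, 220.0], [163.0, 220.0], [163.0, 226.0], [153.0, 226.0]]
[]
origin (np.int64(135), np.int64(202))
210 ........................................
211 ........................................
212 ........................................
213 ........................................
214 ........................................
215 ........................................
216 ........................................
217 ........................................
218 ........................................
219 ........................................
220 .............aaAAAAaaaAAa.YYYY..........
221 .............AAAAAAAAAAAaYYYYY..........
222 .............AAAAAAAAAAAaaaYYY..........
223 .............AAAAAAAAAAAaaaYYY..........
224 .............AAAAAAAAAAAaaaYYY..........
225 .............AAAAAAAAAAAaaaYYY..........
226 .............aAAAAAAAAAAaaaYYY..........
227 ....................aaaaaaaYYY..........
228 .............aaaaaaaaaa.aaaYYY..........
[... 1918 characters left out ...]
.........YYYYYaaYYYY..................
116 ........................................
117 ........................................
118 ........................................
119 ........................................
120 ........................................
121 ........................................
122 ........................................
123 ........................................
124 ........................................
125 ........................................
126 ........................................
127 ........................................
before top, low-end corners [array([ 410.4, -261.3,    6. ]), array([ 407.3, -294.5,    6. ])]
after top, low-end at z=20
```

Run:
```python
from vis import *
S=shot('side')
for p in([367.2,290.3,-.055],[372,290.3,-.055]):
  for z in(14,24): print(p[0],z,'near bottom corners',proj(S,world([(-30,-16,z),(30,-16,z)],p)).round(1).tolist(),'low-end far top',proj(S,world([(30,16,z+6)],p)).round(1).tolist())
```

```text
367.2 14 near bottom corners [[192.9, 115.2], [212.1, 113.8]] low-end far top [[211.4, 105.6]]
367.2 24 near bottom corners [[192.6, 112.7], [211.9, 111.4]] low-end far top [[211.2, 103.1]]
372 14 near bottom corners [[194.4, 115.0], [213.6, 113.6]] low-end far top [[212.9, 105.4]]
372 24 near bottom corners [[194.2, 112.6], [213.4, 111.2]] low-end far top [[212.7, 103.0]]
```

That resolves it: the side-view bottom corners, about (193,114.5) and (211.5,113.8), match the predictions for a flat probe at z = 14 mm, centred in the cut-out. The end I took for the low one is in fact the 38 mm high end. Its parallax explains the top-view offset, and either way round is allowed. The arm touches nothing, so I'm handing in.

```bash
python3 -c "
from plant import close_job,get_obs
o=get_obs();print(o['time'],o['tool_pos'],o['contact_force']);print(close_job())"
```

```text
35.05 [ 304.41331508 -423.44958487  373.28334644] [-0.00410559  0.80913331 -0.19756778]
the job is handed in; nothing more can be done
None
```

All four parts are back in their own cases, placed in the order you listed them, and I handed the job in at 35 s of the 115 s allowed. The arm was clear of everything at the end.

- **Set down gently:** Each part was lowered in steps of 1 mm or less until the force showed contact, at most about 12 N on the sensor. Contact came about 14 mm above the height at which each was gripped, which is the height of the yellow floor.
- **Final pictures:** Both views show the parts inside their cut-outs. The angle block's big arc lines up with the arc of its cut-out.
- **Bottle and tape:** Their positions match the first image to within about a pixel (roughly 3 mm).

Two checks disagreed along the way:
- **Angle block:** A silhouette re-fit of the placed block failed, because grey steel cannot be told apart from the grey case. I relied on the contact height and the pictures instead.
- **Array probe:** The top view first suggested it sat about 6 mm off-centre. I had taken its 38 mm high end for its low end. Allowing for that, the side view shows it flat on the floor and centred, turned end for end, which its case allows.

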